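# Press the damp meter squarely on the swollen spot and put it back

## Robot

A 6-joint arm with a two-finger parallel gripper is mounted at the origin on the work surface. World frame = base frame: x ahead of the robot, y to its left, z up, the work surface at z = 0. Lengths are in m, angles in rad, forces in N, time in s.
With the tool pointing down it reaches from about 0.325 to 0.85 m from the base axis. Payload 4.4 kg.
Tool frame: the origin (TCP) lies between the finger pads; the fingertips stand 14 mm ahead of it and the grasp point (between the pads) lies 5 mm behind it; z points along the fingers, y is the direction in which the jaws open and shut (so a half turn about z gives the same grasp; the last joint's range is limited). The gripper opens to 94 mm and grips with 3 to 60 N. Pads are 16 mm wide; open, the fingers measure 119 mm over their backs; the gripper's body (75 mm by 177 mm) begins 78 mm behind the grasp point.
Start: joints at [0.974, 0.207, 1.542, -0, 1.393, -0.15], TCP at [0.248, 0.519, 0.219] pointing down, gripper open.
Joint ranges: [-2.73, 2.73], [-0.86, 2.22], [0.23, 2.46], [-1.11, 4.25], [0.08, 2.63], [-2.82, 2.82]. Speed limits (rad/s): [2.79, 2.79, 3.14, 3.14, 3.14, 3.14].

## Interface

Orientations are given as a unit quaternion [w, x, y, z].
In Python, from rig import observe, eyes, r gives the robot as it stands.
- The arm moves only by the shell command python3 -m inch 'ROWS'. ROWS is JSON, a list of rows, each a list of 3 entries, a list of its own where there are three numbers: the shift along the tool's x, y, z in cm, then the turn, a rotation vector about the tool's x, y, z in rad, then the opening in per cent of the stroke, from 0 (shut) to 100 (fully open). A call has 1 to 12 rows; each row is the pose to reach, as a shift and turn from the pose commanded when the call began, along the tool's axes at that moment; what a row does not reach only later rows make up. A row lasts 1/12 s, in which the tool goes at most 41.7 mm and 7.16 degrees, less where a joint would pass 70% of its speed; a pose out of reach is approached as far as the arm can. A call with a gripper value outside its range is refused whole. The fingers move at their own pace and stop on an object; the grip force is fixed at half the most. Time passes only in rows, so rows that repeat a pose let the fingers close. It gives the time, the measured TCP pose, the force and the opening at its end, in the units of the state.
- observe(): the state, without advancing time (a new reading comes with each control period).
- eyes.capture(name): name is "scene" or "top"; returns a dict with "pixels" (420x560x3 uint8, red, green, blue), "mtx" (3x3 intrinsics, pixels), "eye" and "rotation" of the camera in the world. Camera axes: x right, y up, looking along -z (the intrinsics and any distortion apply to the point x, -y, -z); pixel columns grow to the right and rows downward; lengths in m; the calibration is good to about 2 mm. A picture is of the moment at which its call begins. There is no depth.
- r.finish_job(): hands the job in, once; it reports no verdict.
The state is a dict: "clock": time; "q": joint angles; "qvel": joint speeds; "tau": joint torques, N m; "ee_pos": TCP position; "ee_rot": TCP orientation; "ft_force": force on the tool from outside, world axes, zero at the start; "ft_torque": the same for the moment, N m; "finger_gap": finger opening in m.
Only numpy, scipy, OpenCV 4.12 (cv2) and the standard library are available. Lean on these libraries where they do the work, as an engineer would, in place of code of your own. Each camera call takes 0.05 s, during which the arm holds its last target.

## Task

The plaster has swollen in the damp season: take the yellow damp meter off its blue rest and press its sprung orange nose gently and squarely onto the middle of the blue-ringed plaster spot until the nose is about half in, and hold it steady there for a good two seconds. Then lay the meter back in the saddles of its rest as you found it and let go. Keep the meter off the green-ringed boxing, and leave the tub, the jar, the peg cluster and the brush where they are.

Things in the scene. Friction and masses are not known exactly. Their poses are not given: they have to be found in the camera images.
- meter_mid (a point): Centre of the grip of the yellow damp meter (0.24 kg). Handle 150 mm long, 32 wide, 28 high, black band at the grip. x along the handle to the nose end (65 mm ahead of this point, 85 mm behind), y across, z up. A 20 mm thick black neck leaves the handle axis 60 mm ahead, 70 degrees down from x, the sprung nose at its end. In the rest it lies level, this point 104 mm above the work surface.
- nose_tip (a point): Centre of the flat end of the orange nose pad (24 mm across). Unpressed it lies 87 mm ahead of meter_mid along the handle's x and 73 mm below it. z points out of the nose, along the neck (70 degrees down from the handle's x); y is parallel to the handle's y. It moves with the nose.
- nose (a joint): How far the sprung nose is pushed into the neck, m: 0 is out, 0.014 fully in; half in is 0.007. The spring gives about 0.75 N at the start and 250 N/m: about 2.5 N half in. When fully in it is rigid.
- blue_boxing_face: Centre of the blue ring (76 mm across) on the boxing's 45 degree front slope, in its plane, 99 mm above the work surface. z square out of the slope, x up the slope, y level. In the ring, on the same axis, is a round plaster spot 54 mm across; its flat face is parallel to the slope but swollen out of it by an unknown 2 to 22 mm: find it by touch. It is firm under a gentle press.
- blue_boxing: Fixed grey pipe boxing with the blue ring and a blue ridge: 156 mm deep (x), 110 wide (y), upright sides to 60 mm, then a gable with its ridge (along y) at 138 mm. Origin: centre of its underside; the ringed slope faces its -x, towards the robot.
- green_boxing: A boxing of the same shape and size with a green ring and ridge: not to be touched with the meter. Origin: centre of its underside; its slope faces its -x.
- rest: Blue rest, fixed; origin: centre of its underside, x along the meter in it (nose to +x). Two saddles 12 mm thick, 44 mm ahead of and behind the centre, carry the handle's underside at 90 mm; 12 mm high side lips leave a channel 50 mm wide. Between them the handle is free over 76 mm for the fingers. meter_mid starts over the rest's centre.
- tub: Bystander: closed purple detergent tub, 118 x 118 x 116 mm, origin: centre of its underside.
- jar: Bystander: glass jar with a metal cap, 76 mm across, 130 mm high, origin: centre of its underside.
- pegs: Bystander: cluster of orange clothespegs on a steel spring clip, lying flat, about 130 x 120 x 14 mm, origin: underside of the clip.
- brush: Bystander: aluminium brush lying flat, origin: underside of it.
Things that resemble listed ones, but are neither listed nor needed, are in the scene too. Of the things like the part that bears meter_mid, leave any that is turquoise; of the rest the larger one is meant.

How it is judged:
By the outcome, as a careful person would: the job done as asked, in the order asked, and still so for the second after the job is handed in, with the robot touching nothing.
It also fails if it takes over 59 s, if anything falls off the work surface, if the arm or the gripper's body presses on something with over 40 N, if the wrist force passes 120 N, or if a joint passes its speed limit or range.

## Working session

There is one attempt and no reset: what is moved stays moved. The work goes in short steps, Python scripts to look and compute and a shell command to move; the robot and the scene stay as the last step left them, time stands still between calls to the robot, and variables do not carry over. Pictures are saved under pics/ and viewed, and the job is handed in when it is done.

```bash
ls; mkdir -p pics; python3 - <<'E'
from rig import observe, eyes, r
import cv2
print(observe())
for n in ("scene","top"):
    c=eyes.capture(n)
    print(n,{k:v for k,v in c.items() if k!='pixels'})
    cv2.imwrite(f'pics/{n}0.png',c['pixels'][:,:,::-1])
E
```

```text
pics
{'clock': 0.0, 'q': array([ 9.73484010e-01,  2.07388912e-01,  1.54294935e+00, -2.69456478e-06,
        1.39345865e+00, -1.50515864e-01]), 'qvel': array([ 0.00147673,  0.00180702,  0.00031121,  0.00080058,  0.00139687,
       -0.00031625]), 'tau': array([-2.38902276e-04, -3.70883596e+01, -2.81421089e+01,  6.98746461e-02,
        3.63368355e-02, -1.63197292e-04]), 'ee_pos': array([0.2480298 , 0.5179074 , 0.21831059]), 'ee_rot': array([-4.01331797e-04,  2.21544309e-01,  9.75149683e-01, -1.02646245e-03]), 'ft_force': array([0.26684223, 0.28326942, 0.27502202]), 'ft_torque': array([-0.00871841, -0.03562609,  0.02644655]), 'finger_gap': 0.09402883287669676}
scene {'mtx': array([[437.03319489,   0.        , 278.85212379],
       [  0.        , 437.03319489, 213.52321705],
       [  0.        ,   0.        ,   1.        ]]), 'eye': array([1.48056411, 0.06625531, 0.8768542 ]), 'rotation': array([0.63171093, 0.29742656, 0.31777709, 0.6414799 ])}
top {'mtx': array([[530.92056326,   0.        , 279.74594784],
       [  0.        , 530.92056326, 207.68405669],
       [  0.        ,   0.        ,   1.        ]]), 'eye': array([0.27435205, 0.040611  , 1.42619449]), 'rotation': array([-0.70287585, -0.0574625 ,  0.06872024,  0.70564943])}
```

View pics/scene0.png

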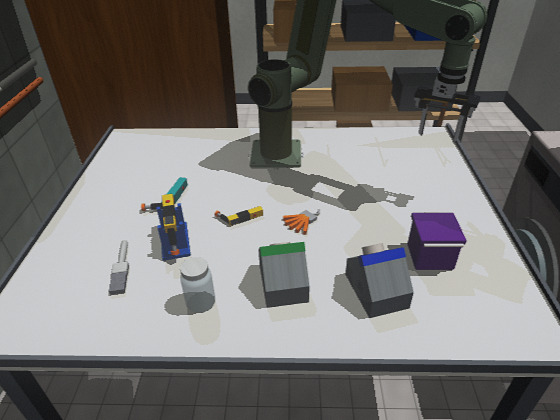

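View pics/top0.png

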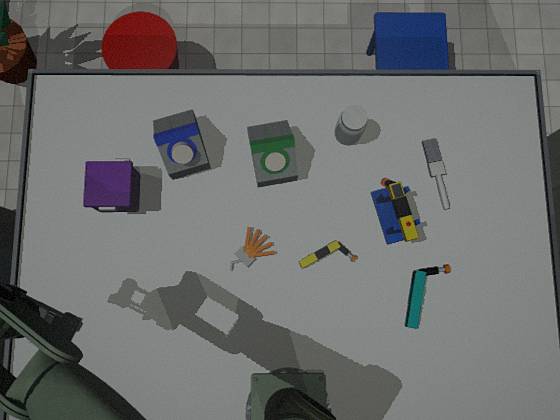

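The top view shows the meter in its rest near (402,212) with the nose towards (386,183). The blue boxing spot is at (182,153), the green one at (275,161), with decoys at (325,253) and (417,298). I'll enlarge these areas next.

```bash
python3 - <<'E'
import cv2
t=cv2.imread('pics/top0.png')
a=t[165:255,355:445]; b=t[100:190,140:230]
cv2.imwrite('pics/c1.png',cv2.resize(a,(540,540),interpolation=cv2.INTER_CUBIC))
cv2.imwrite('pics/c2.png',cv2.resize(b,(540,540),interpolation=cv2.INTER_CUBIC))
s=cv2.imread('pics/scene0.png')
cv2.imwrite('pics/c3.png',cv2.resize(s[170:270,130:230],(600,600),interpolation=cv2.INTER_CUBIC))
cv2.imwrite('pics/c4.png',cv2.resize(s[230:330,330:430],(600,600),interpolation=cv2.INTER_CUBIC))
E
```

```text
(no output)
```

View pics/c1.png

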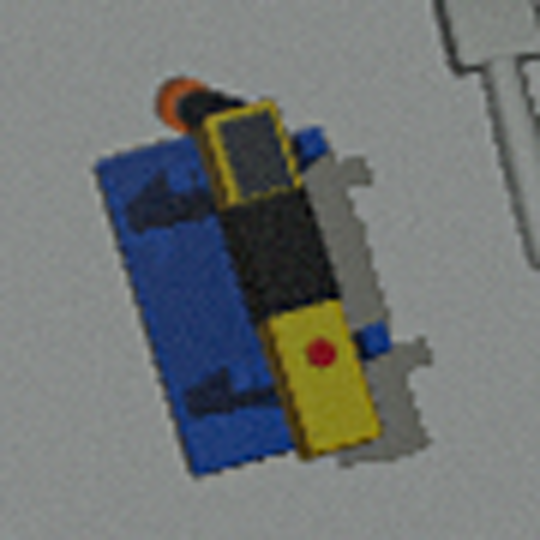

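View pics/c2.png

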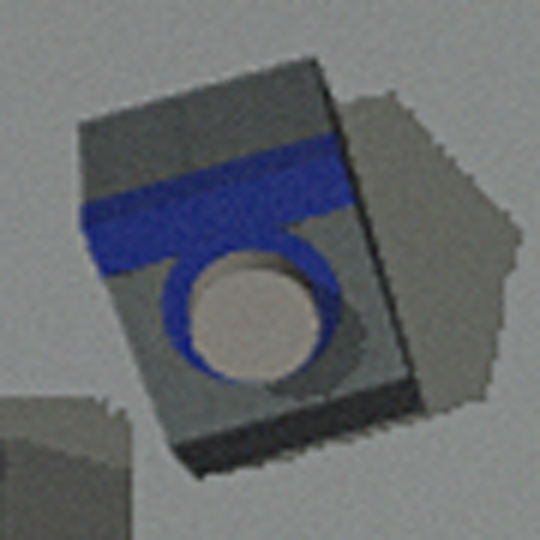

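View pics/c3.png

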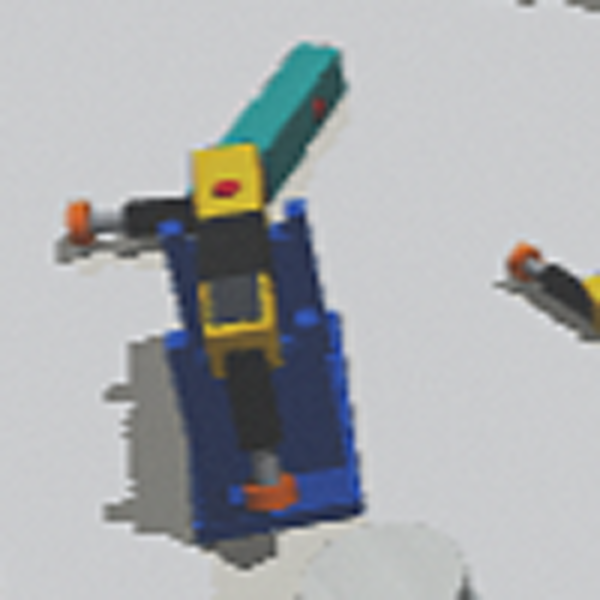

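View pics/c4.png

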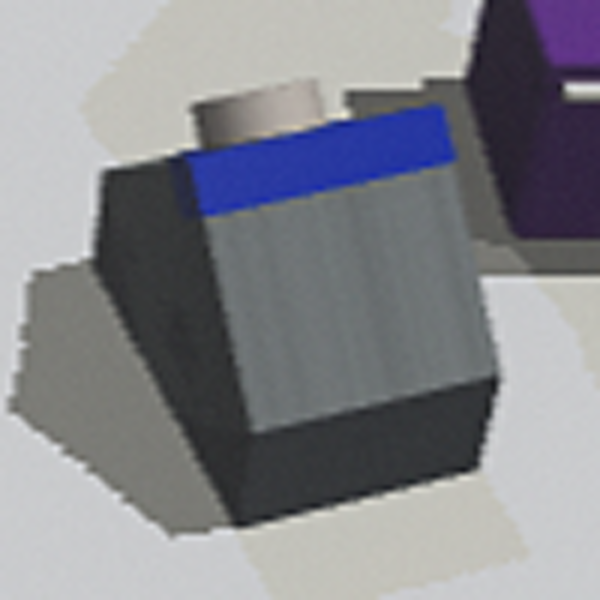

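```bash
cat > h.py <<'E'
import numpy as np
from scipy.spatial.transform import Rotation as R
from scipy.optimize import least_squares
CAL={'scene':(437.03319489,278.85212379,213.52321705,[1.48056411,0.06625531,0.8768542],[0.63171093,0.29742656,0.31777709,0.6414799]),
'top':(530.92056326,279.74594784,207.68405669,[0.27435205,0.040611,1.42619449],[-0.70287585,-0.0574625,0.06872024,0.70564943])}
def Q(q): return R.from_quat(np.r_[q[1:],q[0]])
def proj(n,P):
    f,cx,cy,e,q=CAL[n]; p=Q(q).inv().apply(np.atleast_2d(P)-np.array(e))
    return np.c_[cx+f*p[:,0]/-p[:,2], cy+f*(-p[:,1])/-p[:,2]]
def fit(obs,x0,verbose=True):
    # obs: list of (cam, local pt, pixel)
    def T(v,l): return R.from_euler('z',v[2]).apply(l)+[v[0],v[1],0]
    def res(v): return np.concatenate([proj(c,T(v,l))[0]-p for c,l,p in obs])
    s=least_squares(res,x0,loss='soft_l1')
    if verbose: print(s.x,np.degrees(s.x[2])); print(res(s.x).reshape(-1,2).round(1).tolist())
    return s.x
def cr(u,v,k,ox,oy): return np.array([(u+.5)/k-.5+ox,(v+.5)/k-.5+oy])
E
python3 - <<'E'
from h import *
t1=lambda u,v:cr(u,v,6,355,165); t2=lambda u,v:cr(u,v,6,140,100); s1=lambda u,v:cr(u,v,6,130,170); s2=lambda u,v:cr(u,v,6,330,230)
obs=[('top',[-.078,.055,.06],t2(172,445)),('top',[-.078,-.055,.06],t2(412,380)),('top',[0,.055,.138],t2(88,230)),('top',[0,-.055,.138],t2(342,158)),
('top',[.078,.055,.06],t2(80,122)),('top',[.078,-.055,.06],t2(315,58)),('top',[-.078,.055,0],t2(200,478)),('top',[-.078,-.055,0],t2(425,412)),
('scene',[.078,-.055,.06],s2(252,432)),('scene',[.078,.055,.06],s2(498,377)),('scene',[.078,-.055,0],s2(240,525)),('scene',[.078,.055,0],s2(478,468)),
('scene',[0,.055,.138],s2(442,106)),('scene',[0,-.055,.138],s2(180,155))]
fit(obs,[.45,.25,.2])
for nm,oo in (('top',obs[:8]),('scene',obs[8:])): fit(oo,[.45,.25,.2])
m=[('top',[.065,.016,.118],t1(207,118)),('top',[.065,-.016,.118],t1(275,100)),('top',[-.085,-.016,.118],t1(382,437)),('top',[-.085,.016,.118],t1(306,459)),
('scene',[.065,.016,.118],s1(272,334)),('scene',[.065,-.016,.118],s1(207,340)),('scene',[-.085,-.016,.118],s1(192,152)),('scene',[-.085,.016,.118],s1(258,145))]
m2=[('top',[.087,0,.031],t1(183,104))]
v=fit(m,[.4,-.2,.2])
fit(m[:4],v);fit(m[4:],v)
print(proj('top',R.from_euler('z',v[2]).apply([.087,0,.031])+[v[0],v[1],0]),m2[0][2])
E
```

```text
[0.7009202  0.28246429 0.29922468] 17.14431119716632
[[-0.2, 1.0], [0.0, -0.2], [-0.3, 0.6], [-0.5, 0.2], [-0.2, 0.8], [0.1, -0.0], [-0.7, 0.7], [0.4, 0.2], [-0.4, 0.9], [0.3, -0.1], [-1.1, 1.4], [-0.5, 0.8], [-1.0, 0.6], [1.3, 1.5]]
[0.70204915 0.28194023 0.29311054] 16.79399703319957
[[-0.2, 0.5], [0.1, -0.4], [-0.1, 0.0], [-0.2, -0.1], [0.1, 0.2], [0.5, -0.4], [-0.7, 0.2], [0.5, -0.1]]
[0.69796654 0.28433632 0.28697538] 16.44247794453095
[[-0.2, -0.2], [0.6, -0.7], [-0.9, 0.3], [-0.2, 0.1], [-0.3, -0.1], [1.8, 0.5]]
[ 0.51211381 -0.28784048  0.2556398 ] 14.647081444018218
[[-0.9, -0.3], [-0.2, -0.4], [-0.2, 0.2], [0.2, -0.1], [-0.1, -1.0], [-1.2, -0.1], [0.0, -0.1], [-0.1, -0.6]]
[ 0.51173927 -0.28856136  0.24884063] 14.257517747561929
[[-0.5, -0.2], [0.3, -0.3], [-0.1, 0.5], [0.3, 0.0]]
[ 0.51411097 -0.28639024  0.26417677] 15.136213766665925
[[0.5, -0.6], [-0.6, 0.4], [0.1, 0.3], [0.0, -0.2]]
[[384.47434426 181.95000966]] [385.08333333 181.91666667]
```

```bash
cat >> h.py <<'E'
M=np.array([.512,-.288,.104]); MY=.252
def tool_from_meter(yaw,pitch=0.):  # tool rot with tool x = meter x, tool y=-meter y
    return R.from_euler('z',yaw)*R.from_euler('y',-pitch)*R.from_euler('x',np.pi)
def go(p,Rt,cur=None):
    from rig import observe
    o=observe(); cp,cR=(o['ee_pos'],Q(o['ee_rot'])) if cur is None else cur
    print('clk',round(o['clock'],2),'pos',o['ee_pos'].round(4),'F',o['ft_force'].round(2),'T',o['ft_torque'].round(3),'gap',round(o['finger_gap'],4))
    print('shift cm',(cR.inv().apply(np.array(p)-cp)*100).round(2),'turn',(cR.inv()*Rt).as_rotvec().round(4))
E
python3 - <<'E'
from h import *
go([M[0],M[1],.20],tool_from_meter(MY))
E
```

```text
clk 0.1 pos [0.2481 0.518  0.2184] F [ 0.11 -0.07 -0.26] T [-0.017  0.007 -0.036] gap 0.0937
shift cm [-58.63 -61.28   1.95] turn [-1.3000e-03  2.3000e-03  2.4428e+00]
```

```bash
python3 -m inch '[[[-58.6,-61.3,0],[0,0,2.443],100],[[-58.6,-61.3,0],[0,0,2.443],100],[[-58.6,-61.3,0],[0,0,2.443],100],[[-58.6,-61.3,0],[0,0,2.443],100],[[-58.6,-61.3,0],[0,0,2.443],100],[[-58.6,-61.3,0],[0,0,2.443],100],[[-58.6,-61.3,0],[0,0,2.443],100],[[-58.6,-61.3,0],[0,0,2.443],100],[[-58.6,-61.3,0],[0,0,2.443],100],[[-58.6,-61.3,0],[0,0,2.443],100],[[-58.6,-61.3,0],[0,0,2.443],100],[[-58.6,-61.3,0],[0,0,2.443],100]]'; python3 - <<'E'
from h import *
go([M[0],M[1],.20],tool_from_meter(MY))
E
```

```text
clock: 1.1
ee_pos: [0.4037, 0.0414, 0.2193]
ee_rot: [-0.0, 0.829, 0.56, 0.0]
ft_force: [-0.0, 0.6, -0.4]
finger_gap: 0.0939
clk 1.1 pos [0.4037 0.0414 0.2193] F [-0.04  0.63 -0.4 ] T [-0.008  0.082  0.021] gap 0.0939
shift cm [-26.52  22.34   1.93] turn [ 0.000e+00 -2.000e-04  9.365e-01]
```

```bash
python3 -m inch '[[[-26.5,22.3,2],[0,0,0.936],100],[[-26.5,22.3,2],[0,0,0.936],100],[[-26.5,22.3,2],[0,0,0.936],100],[[-26.5,22.3,2],[0,0,0.936],100],[[-26.5,22.3,2],[0,0,0.936],100],[[-26.5,22.3,2],[0,0,0.936],100],[[-26.5,22.3,2],[0,0,0.936],100],[[-26.5,22.3,2],[0,0,0.936],100],[[-26.5,22.3,2],[0,0,0.936],100],[[-26.5,22.3,2],[0,0,0.936],100],[[-26.5,22.3,2],[0,0,0.936],100]]'; python3 - <<'E'
from h import *
import cv2
from rig import eyes
go([M[0],M[1],.099],tool_from_meter(MY))
for n in ('top','scene'):
    c=eyes.capture(n)['pixels'][:,:,::-1]; cv2.imwrite(f'pics/{n}1.png',c)
    if n=='scene': cv2.imwrite('pics/s1c.png',cv2.resize(c[130:280,80:280],(800,600),interpolation=cv2.INTER_CUBIC))
E
```

```text
clock: 2.02
ee_pos: [0.5134, -0.2847, 0.1985]
ee_rot: [-0.001, 0.992, 0.129, -0.001]
ft_force: [-1.2, -0.3, -0.1]
finger_gap: 0.0941
clk 2.02 pos [ 0.5134 -0.2847  0.1985] F [-1.19 -0.26 -0.06] T [-0.028  0.216 -0.007] gap 0.0941
shift cm [-0.21  0.31  9.95] turn [-0.0025  0.0011  0.0064]
```

View pics/s1c.png

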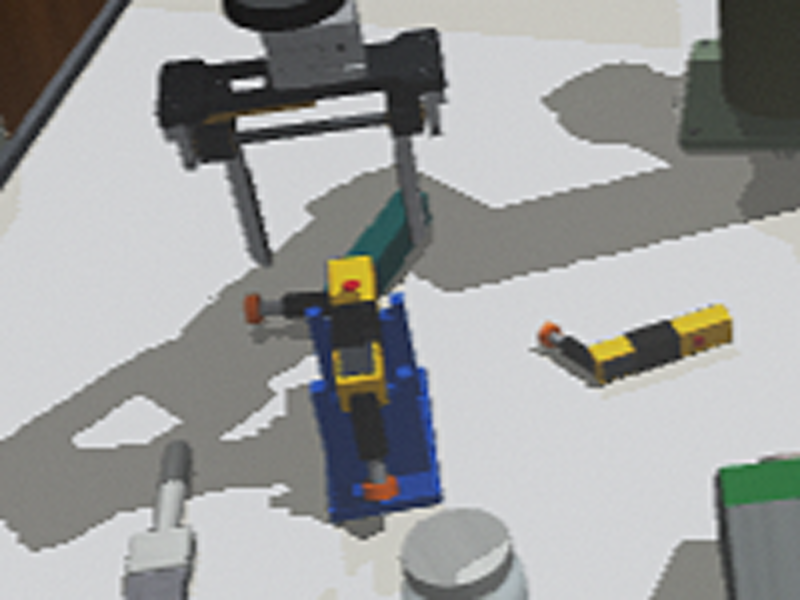

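View pics/top1.png

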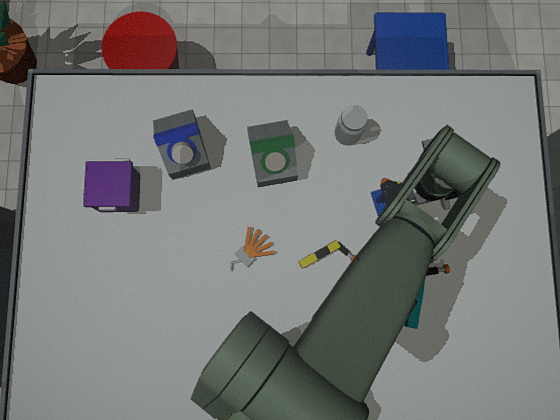

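The scene view shows the gripper straddling the handle line. The fingertips are at (265,260) and (420,245) in the crop, and the handle is centred near (355,310). I'll descend.

```bash
python3 -m inch '[[[-0.2,0.2,2],[0,0,0.005],100],[[-0.2,0.2,5],[0,0,0.005],100],[[-0.2,0.2,8],[0,0,0.005],100],[[-0.2,0.2,9.95],[0,0,0.005],100],[[-0.2,0.2,9.95],[0,0,0.005],100],[[-0.2,0.2,9.95],[0,0,0.005],100],[[-0.2,0.2,9.95],[0,0,0.005],100]]'; python3 - <<'E'
from h import *
go([M[0],M[1],.099],tool_from_meter(MY))
import cv2
from rig import eyes
c=eyes.capture('scene')['pixels'][:,:,::-1]
cv2.imwrite('pics/s2c.png',cv2.resize(c[130:280,80:280],(800,600),interpolation=cv2.INTER_CUBIC))
E
```

```text
clock: 2.7
ee_pos: [0.5136, -0.2871, 0.1018]
ee_rot: [0.001, 0.992, 0.127, 0.001]
ft_force: [0.7, 0.1, -0.3]
finger_gap: 0.0936
clk 2.7 pos [ 0.5136 -0.2871  0.1018] F [ 0.72  0.12 -0.32] T [-0.043  0.105 -0.052] gap 0.0936
shift cm [-0.18  0.05  0.28] turn [ 0.0021 -0.0017  0.0034]
```

View pics/s2c.png

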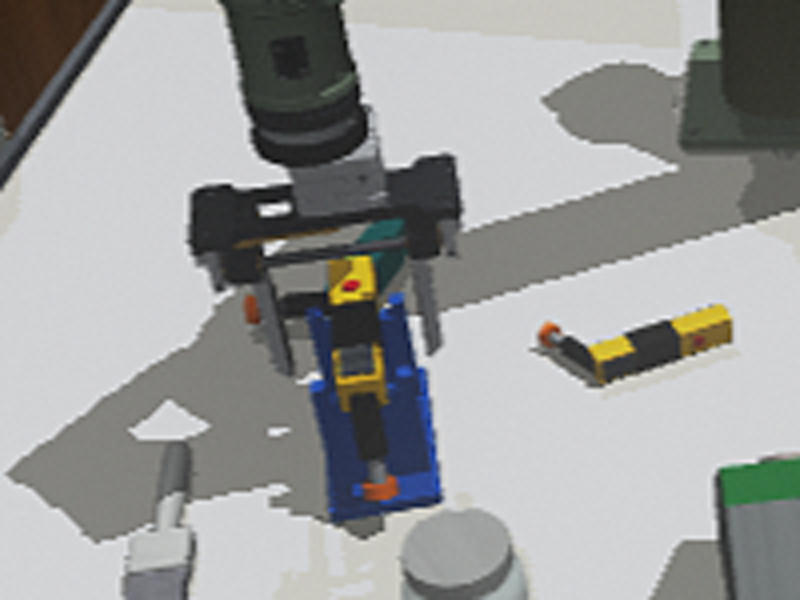

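The fingers stand on either side of the handle between the saddles, clear of the lips. I'll close.

```bash
python3 -m inch '[[[-0.1,0,0.2],[0,0,0.003],100],[[-0.1,0,0.2],[0,0,0.003],30],[[-0.1,0,0.2],[0,0,0.003],25],[[-0.1,0,0.2],[0,0,0.003],20],[[-0.1,0,0.2],[0,0,0.003],10],[[-0.1,0,0.2],[0,0,0.003],0],[[-0.1,0,0.2],[0,0,0.003],0],[[-0.1,0,0.2],[0,0,0.003],0],[[-0.1,0,0.2],[0,0,0.003],0],[[-0.1,0,0.2],[0,0,0.003],0]]'; python3 - <<'E'
from h import *
go([M[0],M[1],.099],tool_from_meter(MY))
E
```

```text
clock: 3.58
ee_pos: [0.5116, -0.2877, 0.0979]
ee_rot: [-0.0, 0.992, 0.125, -0.0]
ft_force: [0.2, -0.1, -0.5]
finger_gap: 0.0376
clk 3.58 pos [ 0.5116 -0.2877  0.0979] F [ 0.22 -0.08 -0.45] T [-0.032  0.163  0.014] gap 0.0376
shift cm [ 0.04  0.04 -0.11] turn [-0.0001  0.     -0.0013]
```

```bash
python3 -m inch '[[[0,0,0],[0,0,0],0],[[0,0,0],[0,0,0],0],[[0,0,0],[0,0,0],0],[[0,0,0],[0,0,0],0],[[0,0,0],[0,0,0],0]]'; python3 - <<'E'
from h import *
go([M[0],M[1],.099],tool_from_meter(MY))
E
```

```text
clock: 4.0
ee_pos: [0.5116, -0.2877, 0.0979]
ee_rot: [-0.0, 0.992, 0.125, -0.0]
ft_force: [0.1, 0.9, 0.1]
finger_gap: 0.0318
clk 4.0 pos [ 0.5116 -0.2877  0.0979] F [0.1  0.9  0.08] T [ 0.005  0.13  -0.083] gap 0.0318
shift cm [ 0.03  0.04 -0.11] turn [-0.0001  0.     -0.0012]
```

```bash
cat >> h.py <<'E'
B=np.array([.7015,.2823,0]); BY=.294
RB=R.from_euler('z',BY)
F=B+RB.apply([-.039,0,.099]); N=RB.apply([-np.sqrt(.5),0,np.sqrt(.5)])
NOSE_T=np.array([.087,0,.073-.0061])  # nose tip in tool frame (tool y=-meter y, z down) 
def press(d,off=(0,0),dyaw=0,dpitch=0):
    """TCP pose with unpressed nose tip at distance d out of ring plane; off=(up-slope, level y)"""
    Rt=tool_from_meter(BY+dyaw,np.radians(25)+dpitch)
    X=RB.apply([np.sqrt(.5),0,np.sqrt(.5)]);Y=RB.apply([0,1,0])
    return F+N*d+X*off[0]+Y*off[1]-Rt.apply(NOSE_T),Rt
E
python3 - <<'E'
from h import *
p,Rt=press(.08);print(F,N,p,p+Rt.apply(NOSE_T))
from rig import observe
o=observe(); print(o['ee_rot'],Q(o['ee_rot']).as_euler('zyx'))
# shift from after-lift pose
go([.5116,-.2877,.258],tool_from_meter(MY))
go(p,Rt,([.5116,-.2877,.2579],Q(o['ee_rot'])))
E
```

```text
[0.6641734  0.27099847 0.099     ] [-0.67676653 -0.20490746  0.70710678] [0.50750648 0.22356376 0.17943274] [0.61003207 0.25460587 0.15556854]
[-6.41299311e-05  9.92148083e-01  1.25068688e-01 -3.05059546e-05] [-2.50794120e-01 -7.65741414e-05 -3.14147303e+00]
clk 4.0 pos [ 0.5116 -0.2877  0.0979] F [0.1  0.9  0.08] T [ 0.005  0.13  -0.083] gap 0.0318
shift cm [ -0.     0.   -16.01] turn [-0.0001  0.     -0.0012]
clk 4.0 pos [ 0.5116 -0.2877  0.0979] F [0.1  0.9  0.08] T [ 0.005  0.13  -0.083] gap 0.0318
shift cm [ 12.29 -49.63   7.85] turn [ 0.0093  0.4363 -0.0425]
```

```bash
python3 -m inch '[[[0,0,-0.5],[0,0,0],0],[[0,0,-1],[0,0,0],0],[[0,0,-2],[0,0,0],0],[[0,0,-4],[0,0,0],0],[[0,0,-7],[0,0,0],0],[[0,0,-10],[0,0,0],0],[[0,0,-13],[0,0,0],0],[[0,0,-15],[0,0,0],0],[[0,0,-16],[0,0,0],0],[[0,0,-16],[0,0,0],0],[[0,0,-16],[0,0,0],0]]'; python3 - <<'E'
from h import *
p,Rt=press(.08)
go(p,Rt)
import cv2
from rig import eyes
c=eyes.capture('scene')['pixels'][:,:,::-1]
cv2.imwrite('pics/s3c.png',cv2.resize(c[100:280,80:320],(800,600),interpolation=cv2.INTER_CUBIC))
E
```

```text
clock: 4.92
ee_pos: [0.5114, -0.2876, 0.2578]
ee_rot: [0.0, 0.992, 0.125, -0.0]
ft_force: [-1.1, 0.1, -2.7]
finger_gap: 0.0318
clk 4.92 pos [ 0.5114 -0.2876  0.2578] F [-1.12  0.13 -2.74] T [-0.006  0.171  0.057] gap 0.0318
shift cm [ 12.31 -49.62   7.84] turn [ 0.0095  0.4363 -0.0425]
```

View pics/s3c.png

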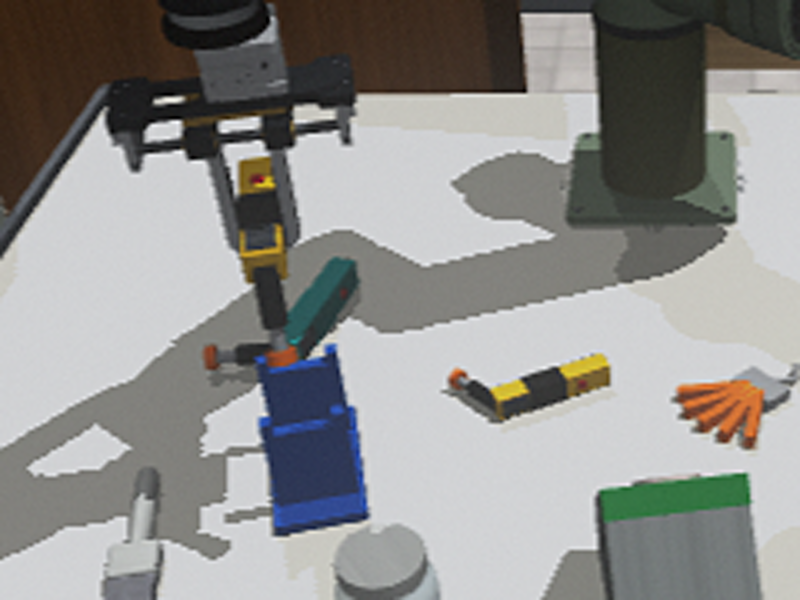

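The meter is lifted clear of the rest and hangs level in the jaws, with the rest empty at (310,440) in the crop. Next is the move across at height, pitching up on the way.

```bash
python3 -m inch '[[[0,-1.5,0],[0.001,0.05,-0.005],0],[[0,-5,0],[0.002,0.12,-0.01],0],[[2,-9,0],[0.004,0.2,-0.02],0],[[4,-13,0],[0.006,0.3,-0.03],0],[[5,-17,0],[0.009,0.4363,-0.0425],0],[[6,-21,0],[0.009,0.4363,-0.0425],0],[[7,-25,0],[0.009,0.4363,-0.0425],0],[[8,-29,0],[0.009,0.4363,-0.0425],0],[[8,-33,0],[0.009,0.4363,-0.0425],0],[[8,-37,0],[0.009,0.4363,-0.0425],0],[[8,-41,0],[0.009,0.4363,-0.0425],0],[[8,-45,0],[0.009,0.4363,-0.0425],0]]'; python3 - <<'E'
from h import *
p,Rt=press(.08)
go(p,Rt)
E
```

```text
clock: 5.97
ee_pos: [0.4745, 0.1695, 0.2549]
ee_rot: [-0.032, 0.966, 0.143, 0.212]
ft_force: [0.7, -0.0, -2.9]
finger_gap: 0.0319
clk 5.97 pos [0.4745 0.1695 0.2549] F [ 0.67 -0.03 -2.89] T [-0.158  0.52  -0.019] gap 0.0319
shift cm [ 1.14 -4.22  8.83] turn [-0.0003  0.0052 -0.0005]
```

```bash
python3 -m inch '[[[0.5,-2.5,2],[0,0.003,0],0],[[1.1,-4.2,4],[0,0.003,0],0],[[1.1,-4.2,6],[0,0.003,0],0],[[1.1,-4.2,8],[0,0.003,0],0],[[1.1,-4.2,8.7],[0,0.003,0],0],[[1.1,-4.2,8.7],[0,0.003,0],0],[[1.1,-4.2,8.7],[0,0.003,0],0],[[1.1,-4.2,8.7],[0,0.003,0],0]]'; python3 - <<'E'
from h import *
p,Rt=press(.08)
go(p,Rt)
import cv2
from rig import eyes
for n in ('top','scene'):
    c=eyes.capture(n)['pixels'][:,:,::-1]; cv2.imwrite(f'pics/{n}4.png',c)
    x0,y0=(110,100) if n=='top' else (300,170)
    print(n,x0,y0)
    cv2.imwrite(f'pics/{n}4c.png',cv2.resize(c[y0:y0+120,x0:x0+160],(800,600),interpolation=cv2.INTER_CUBIC))
    print(proj(n,p+Rt.apply(NOSE_T)),proj(n,F))
E
```

```text
clock: 6.63
ee_pos: [0.5101, 0.2214, 0.1842]
ee_rot: [-0.032, 0.965, 0.143, 0.216]
ft_force: [0.4, 0.5, -2.5]
finger_gap: 0.0319
clk 6.63 pos [0.5101 0.2214 0.1842] F [ 0.36  0.54 -2.52] T [-0.096  0.511  0.036] gap 0.0319
shift cm [-0.37 -0.28  0.35] turn [ 0.0007 -0.0034 -0.0006]
top 110 100
[[184.05718793 165.44718942]] [[181.797103   150.73241452]]
scene 300 170
[[366.10297149 222.90295893]] [[373.04012841 253.50237655]]
```

View pics/top4c.png

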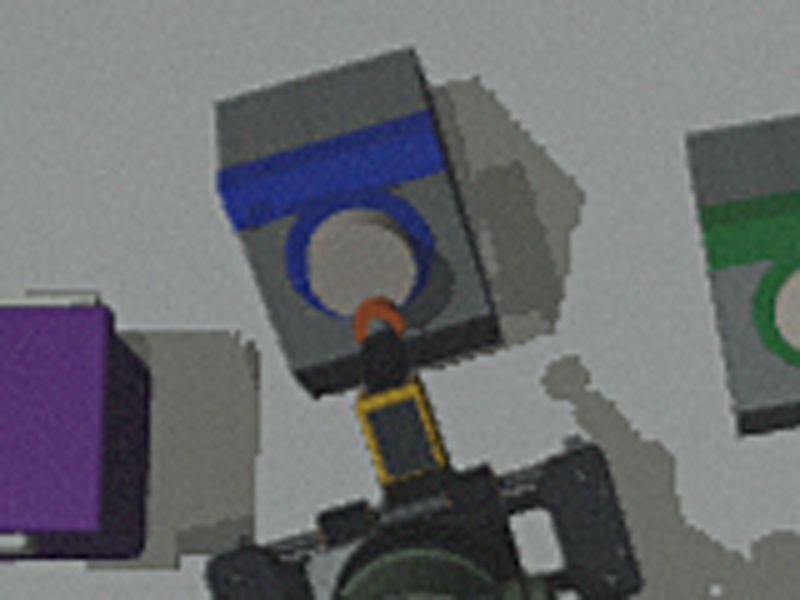

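View pics/scene4c.png

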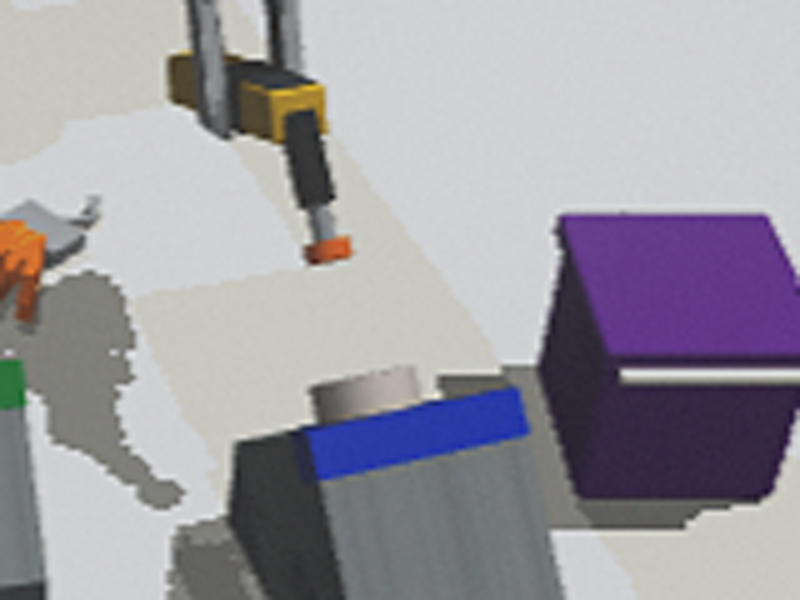

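```bash
python3 - <<'E'
from h import *
from rig import observe
o=observe(); go(*press(.08))
t=o['ee_pos']+Q(o['ee_rot']).apply(NOSE_T)
for n,x0,y0 in (('top',110,100),('scene',300,170)):
    f=lambda P:((proj(n,P)-[x0,y0]+.5)*5-.5).round(0).tolist()
    print(n,'tip',f(t), 'rear of pad?',f(t-Q(o['ee_rot']).apply([.342*.006,0,.94*.006])))
    X=RB.apply([np.sqrt(.5),0,np.sqrt(.5)]);Y=RB.apply([0,1,0])
    print('ring L,R,up,down',[f(F+d)[0] for d in (Y*.038,-Y*.038,X*.038,-X*.038)])
    for h in (.010,.015,.020,.022): print(h,[f(F+N*h+d)[0] for d in (Y*.027,-Y*.027,X*.027,-X*.027)])
E
```

```text
clk 6.73 pos [0.5106 0.2215 0.1851] F [-0.25 -0.62 -1.69] T [-0.189  0.527  0.025] gap 0.0321
shift cm [-0.46 -0.29  0.41] turn [ 0.0008 -0.0051 -0.0005]
top tip [[375.0, 320.0]] rear of pad? [[376.0, 325.0]]
ring L,R,up,down [[290.0, 276.0], [432.0, 235.0], [338.0, 192.0], [383.0, 317.0]]
0.01 [[311.0, 279.0], [413.0, 250.0], [346.0, 219.0], [378.0, 309.0]]
0.015 [[312.0, 284.0], [414.0, 254.0], [347.0, 224.0], [379.0, 313.0]]
0.02 [[312.0, 288.0], [415.0, 259.0], [347.0, 228.0], [380.0, 318.0]]
0.022 [[313.0, 290.0], [415.0, 260.0], [348.0, 230.0], [380.0, 320.0]]
scene tip [[330.0, 261.0]] rear of pad? [[328.0, 250.0]]
ring L,R,up,down [[435.0, 405.0], [298.0, 434.0], [397.0, 416.0], [340.0, 423.0]]
0.01 [[411.0, 390.0], [314.0, 411.0], [384.0, 397.0], [343.0, 403.0]]
0.015 [[409.0, 380.0], [312.0, 401.0], [381.0, 388.0], [341.0, 394.0]]
0.02 [[407.0, 371.0], [310.0, 391.0], [379.0, 378.0], [339.0, 384.0]]
0.022 [[406.0, 367.0], [309.0, 388.0], [378.0, 374.0], [338.0, 380.0]]
```

```bash
python3 - <<'E'
import cv2
t=cv2.imread('pics/top4.png'); s=cv2.imread('pics/scene4.png')
cv2.imwrite('pics/t4d.png',cv2.resize(t[132:177,155:215],(780,585),interpolation=cv2.INTER_CUBIC))
cv2.imwrite('pics/s4d.png',cv2.resize(s[205:265,345:425],(800,600),interpolation=cv2.INTER_CUBIC))
E
```

```text
(no output)
```

View pics/t4d.png

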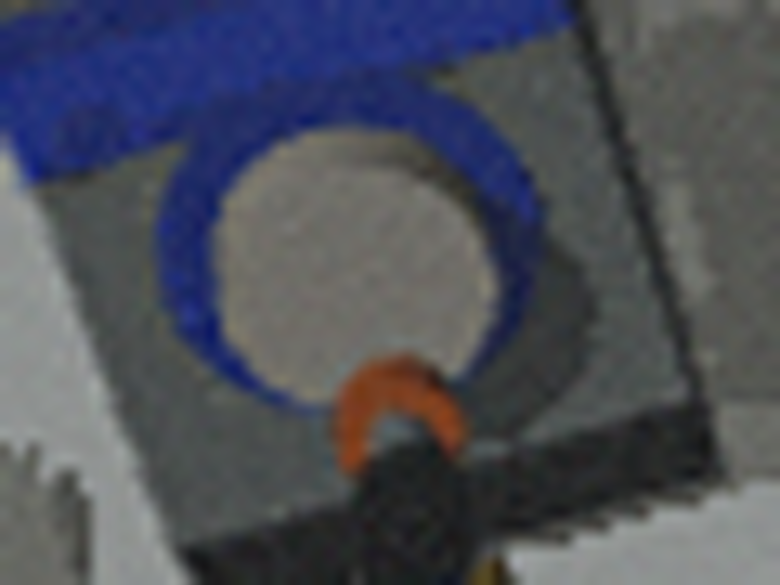

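View pics/s4d.png

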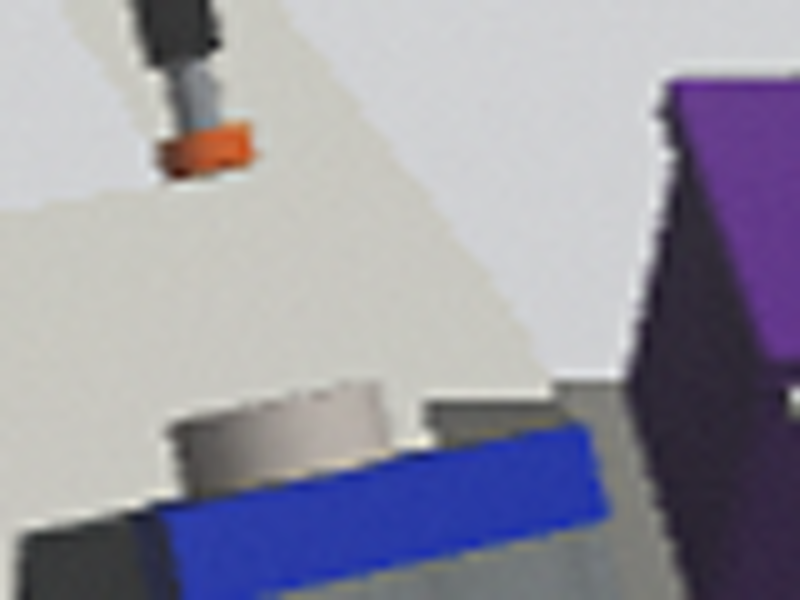

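The top view has the ring centred about (359,254) in the 5x crop and the nose pad about 2 mm to its right, towards -y. The scene view gives the same offset and a swelling of about 17–21 mm. I'll correct by +2 mm level and move closer.

```bash
python3 -m inch '[[[0,0,0],[0,0,0],0],[[0,0,0],[0,0,0],0]]'; python3 - <<'E'
from h import *
go(*press(.045,(-.0005,.002)))
E
```

```text
clock: 6.9
ee_pos: [0.5104, 0.2216, 0.1848]
ee_rot: [-0.032, 0.965, 0.143, 0.216]
ft_force: [-0.1, 1.0, -2.6]
finger_gap: 0.0319
clk 6.9 pos [0.5104 0.2216 0.1848] F [-0.1   0.98 -2.61] T [-0.151  0.496 -0.052] gap 0.0319
shift cm [ 0.7  -0.47  3.71] turn [ 0.0007 -0.0048 -0.0003]
```

```bash
python3 -m inch '[[[0.2,-0.2,1],[0,-0.0045,0],0],[[0.4,-0.47,2],[0,-0.0045,0],0],[[0.6,-0.47,3],[0,-0.0045,0],0],[[0.7,-0.47,3.7],[0,-0.0045,0],0],[[0.7,-0.47,3.7],[0,-0.0045,0],0],[[0.7,-0.47,3.7],[0,-0.0045,0],0],[[0.7,-0.47,3.7],[0,-0.0045,0],0]]'; python3 - <<'E'
from h import *
from rig import observe
go(*press(.030,(-.0005,.002)))
Rc=Q(observe()['ee_rot']); print('normal-in dir in tool',Rc.inv().apply(-N))
import cv2
from rig import eyes
for n,x0,y0 in (('top',155,132),('scene',345,205)):
    c=eyes.capture(n)['pixels'][:,:,::-1]; cv2.imwrite(f'pics/{n}5.png',c)
    cv2.imwrite(f'pics/{n}5c.png',cv2.resize(c[y0:y0+60,x0:x0+80],(800,600),interpolation=cv2.INTER_CUBIC))
E
```

```text
clock: 7.48
ee_pos: [0.5299, 0.2326, 0.1537]
ee_rot: [-0.031, 0.966, 0.143, 0.214]
ft_force: [-0.4, -0.2, -3.0]
finger_gap: 0.0318
clk 7.48 pos [0.5299 0.2326 0.1537] F [-0.35 -0.16 -3.02] T [-0.132  0.528 -0.029] gap 0.0318
shift cm [0.58 0.02 1.36] turn [0.0005 0.001  0.    ]
normal-in dir in tool [ 3.42922446e-01 -4.22665839e-04  9.39363624e-01]
```

View pics/top5c.png

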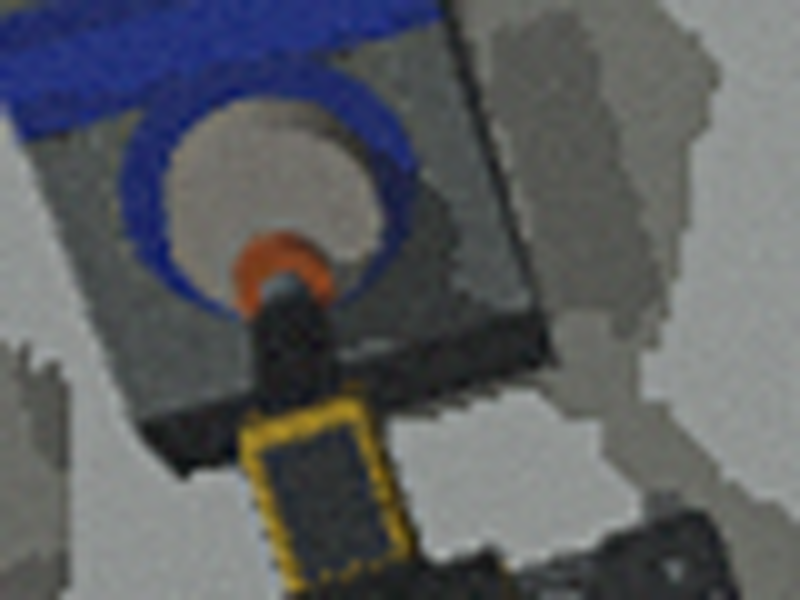

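View pics/scene5c.png

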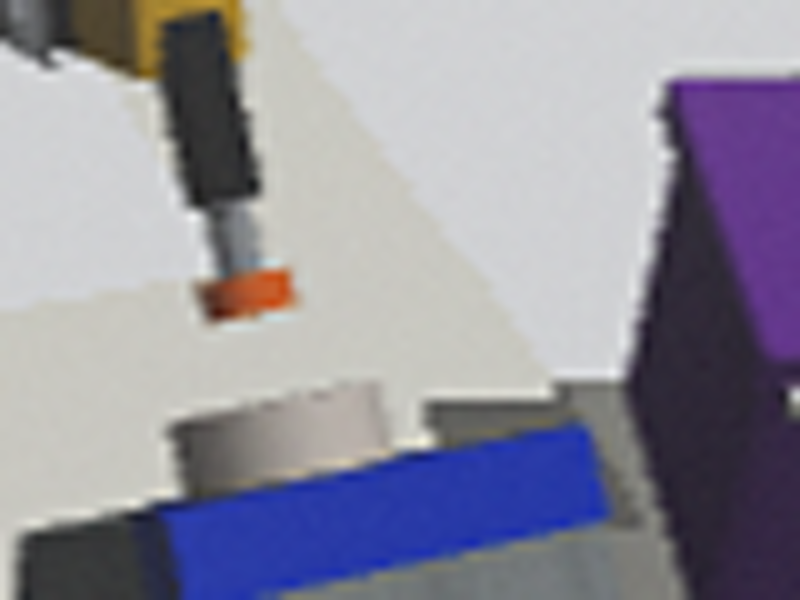

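```bash
python3 - <<'E'
from h import *
from rig import observe
o=observe(); Rc=Q(o['ee_rot']); t=o['ee_pos']+Rc.apply(NOSE_T)
print('tip rel to F: normal,up,level', (t-F)@N,(t-F)@RB.apply([np.sqrt(.5),0,np.sqrt(.5)]),(t-F)@RB.apply([0,1,0]))
a=np.linspace(0,2*np.pi,200)
def disc(c,n,r):
    y=RB.apply([0,1,0]); x=np.cross(y,n); return c+r*(np.cos(a)[:,None]*x+np.sin(a)[:,None]*y)
for n,x0,y0 in (('top',155,132),('scene',345,205)):
    def ext(P):
        q=(proj(n,P)-[x0,y0]+.5)*10-.5; return np.r_[q.min(0),q.max(0)].round(0)
    print(n,'pad',ext(disc(t,N,.012)),'padrear',ext(disc(t+N*.005,N,.012)),'ring',ext(disc(F,N,.038)))
    for h in (.016,.018,.020): print(h,ext(disc(F+h*N,N,.027)))
E
```

```text
tip rel to F: normal,up,level 0.04489673688647281 -0.0009683029880241398 0.0021349884228891204
top pad [229. 236. 326. 321.] padrear [231. 245. 328. 330.] ring [122.  58. 421. 322.]
0.016 [169. 125. 383. 314.]
0.018 [170. 128. 384. 317.]
0.02 [170. 132. 385. 321.]
scene pad [206. 306. 299. 326.] padrear [201. 287. 294. 307.] ring [137. 459. 435. 520.]
0.016 [166. 406. 377. 449.]
0.018 [164. 399. 375. 442.]
0.02 [163. 391. 373. 434.]
```

The pad edge runs parallel to the spot face edge in the scene view (slope −0.21 against −0.22), so yaw is square. The centring offset is within about 1 mm. I'll take a force baseline, then approach by touch.

```bash
cat > avg.py <<'E'
from h import *
from rig import observe,eyes
import cv2,sys
k=int(sys.argv[1]); fs=[];ts=[];ps=[];qs=[]
for i in range(k):
    c=eyes.capture('scene'); o=observe()
    fs.append(o['ft_force']);ts.append(o['ft_torque']);ps.append(o['ee_pos']);qs.append(o['ee_rot'])
fs=np.array(fs);ts=np.array(ts);p=np.mean(ps,0);Rc=Q(np.mean(qs,0)/np.linalg.norm(np.mean(qs,0)));t=p+Rc.apply(NOSE_T)
Y=RB.apply([0,1,0]);X=RB.apply([np.sqrt(.5),0,np.sqrt(.5)])
print('clk',o['clock'],'d mm',((t-F)@N*1e3).round(2),'up/level',((t-F)@X*1e3).round(2),((t-F)@Y*1e3).round(2),'sd',np.std(ps,0).round(5))
print('F.N',(fs@N).mean().round(2),'+-',((fs@N).std()/k**.5).round(2),'F.X',(fs@X).mean().round(2),'F.Y',(fs@Y).mean().round(2),'T.Y',(ts@Y).mean().round(3),'+-',((ts@Y).std()/k**.5).round(3))
Rt=press(.02)[1];print('rot err (tool)',(Rc.inv()*Rt).as_rotvec().round(4))
if len(sys.argv)>2:
    c=c['pixels'][:,:,::-1]; cv2.imwrite(f'pics/{sys.argv[2]}.png',c)
    cv2.imwrite(f'pics/{sys.argv[2]}c.png',cv2.resize(c[205:265,345:425],(800,600),interpolation=cv2.INTER_CUBIC))
E
python3 avg.py 10; python3 - <<'E'
from h import *
go(*press(.026,(-.0003,.002)))
E
```

```text
clk 8.0833 d mm 44.66 up/level -1.43 2.18 sd [7.0e-05 1.0e-05 2.3e-04]
F.N -1.68 +- 0.14 F.X -1.9 F.Y 0.24 T.Y 0.548 +- 0.006
rot err (tool) [0.0004 0.001  0.0001]
clk 8.08 pos [0.5298 0.2326 0.1532] F [-1.14 -0.12 -2.54] T [-0.161  0.526  0.019] gap 0.0322
shift cm [0.76 0.02 1.7 ] turn [0.0004 0.0015 0.0001]
```

```bash
python3 -m inch '[[[0.2,0,0.5],[0,0.001,0],0],[[0.4,0,1],[0,0.001,0],0],[[0.6,0,1.4],[0,0.001,0],0],[[0.74,0.02,1.7],[0,0.001,0],0],[[0.74,0.02,1.7],[0,0.001,0],0],[[0.74,0.02,1.7],[0,0.001,0],0],[[0.74,0.02,1.7],[0,0.001,0],0],[[0.74,0.02,1.7],[0,0.001,0],0]]'; python3 avg.py 10 a6
```

```text
clock: 8.75
ee_pos: [0.5431, 0.2365, 0.141]
ee_rot: [-0.031, 0.966, 0.143, 0.214]
ft_force: [-0.7, 0.2, -3.1]
finger_gap: 0.0318
clk 9.25 d mm 26.11 up/level -0.41 2.0 sd [1.e-05 2.e-05 5.e-05]
F.N -2.1 +- 0.14 F.X -2.01 F.Y -0.17 T.Y 0.54 +- 0.009
rot err (tool) [0.0004 0.0003 0.0001]
```

View pics/a6c.png

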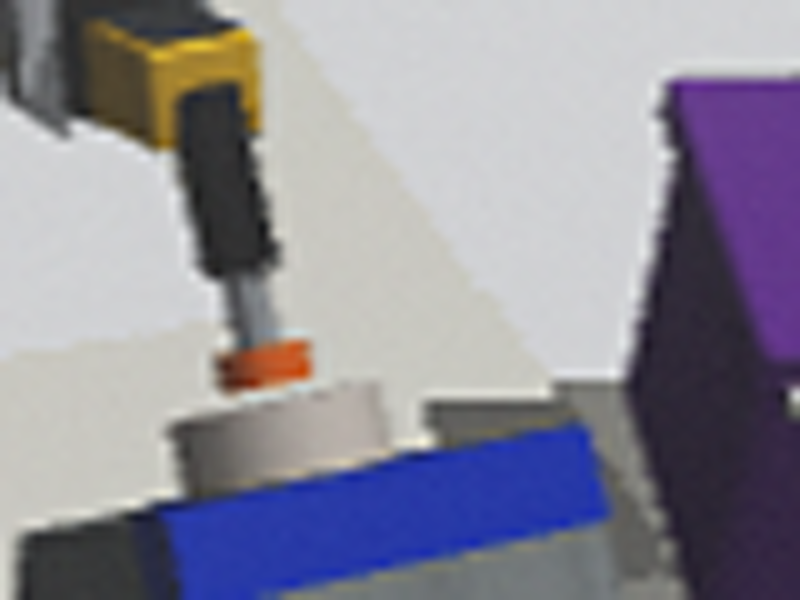

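Still clear, with a gap of about 20 px (5 mm) between the pad's lower edge at (265,385) and the spot edge at (275,405). I'll step in.

```bash
python3 -m inch '[[[0.07,0,0.2],[0,0,0],0],[[0.14,0,0.38],[0,0,0],0],[[0.14,0,0.38],[0,0,0],0],[[0.14,0,0.38],[0,0,0],0],[[0.14,0,0.38],[0,0,0],0]]' | head -1; python3 avg.py 10; python3 -m inch '[[[0.034,0,0.094],[0,0,0],0],[[0.068,0,0.188],[0,0,0],0],[[0.068,0,0.188],[0,0,0],0],[[0.068,0,0.188],[0,0,0],0],[[0.068,0,0.188],[0,0,0],0]]'|head -1; python3 avg.py 10 a7
```

```text
clock: 9.67
clk 10.1667 d mm 21.95 up/level -0.61 1.99 sd [3.e-05 1.e-05 3.e-05]
F.N -1.97 +- 0.14 F.X -1.73 F.Y -0.36 T.Y 0.534 +- 0.009
rot err (tool) [0.0004 0.0006 0.0001]
clock: 10.58
clk 11.0833 d mm 19.98 up/level -0.6 2.0 sd [1.e-05 1.e-05 2.e-05]
F.N -0.54 +- 0.12 F.X -2.22 F.Y 0.12 T.Y 0.602 +- 0.008
rot err (tool) [0.0004 0.0006 0.0001]
```

View pics/a7c.png

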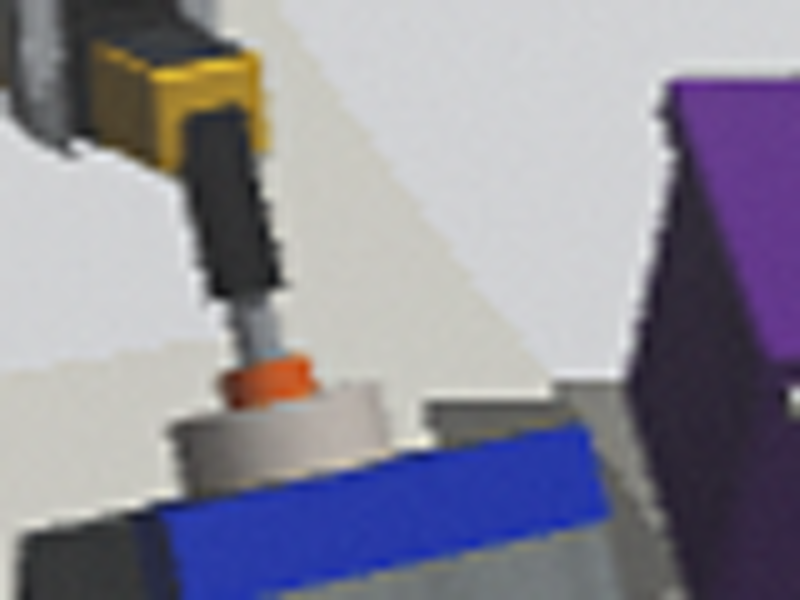

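The pad now meets the spot face at (272,400), and the normal force has risen by about 1.4 N, so contact was near d ≈ 21.7 mm. I'll press further.

```bash
python3 -m inch '[[[0.034,0,0.094],[0,0,0],0],[[0.068,0,0.188],[0,0,0],0],[[0.1,0,0.28],[0,0,0],0],[[0.137,0,0.376],[0,0,0],0],[[0.137,0,0.376],[0,0,0],0],[[0.137,0,0.376],[0,0,0],0]]' | head -1; python3 avg.py 16 a8; python3 - <<'E'
import cv2
from rig import eyes
c=eyes.capture('top')['pixels'][:,:,::-1]
cv2.imwrite('pics/t8c.png',cv2.resize(c[132:192,155:235],(800,600),interpolation=cv2.INTER_CUBIC))
E
```

```text
clock: 11.58
clk 12.3833 d mm 15.97 up/level -0.63 2.0 sd [2.e-05 1.e-05 1.e-05]
F.N 0.46 +- 0.13 F.X -2.6 F.Y 0.43 T.Y 0.698 +- 0.011
rot err (tool) [0.0004 0.0006 0.0001]
```

View pics/a8c.png

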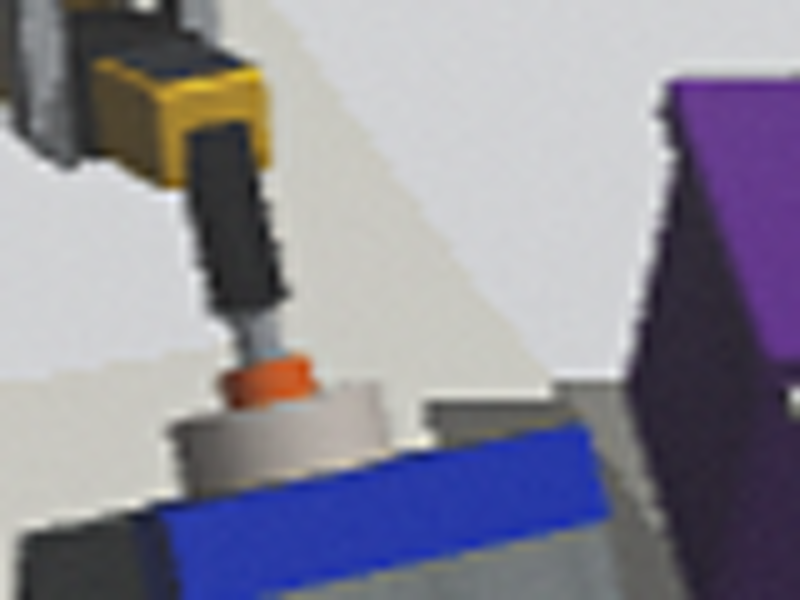

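View pics/t8c.png

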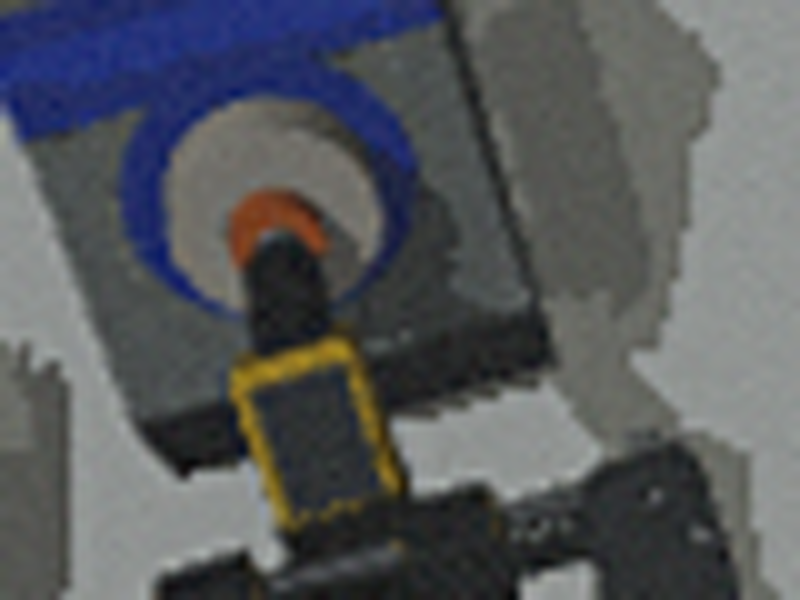

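```bash
python3 - <<'E'
import cv2,numpy as np
I={k:cv2.imread(f'pics/{k}.png').astype(np.float32) for k in('scene5','a6','a7','a8')}
# orange mask weighted centroid in scene
for k,im in I.items():
    c=im[205:265,345:385]; w=np.clip(c[:,:,2]-c[:,:,1]*1.0-40,0,None)*(c[:,:,1]<130)*(c[:,:,0]<80)
    # restrict to saturated orange
    g=(c[:,:,2]-c[:,:,1]); b=c[:,:,1]-c[:,:,0]
    w=np.clip(g-60,0,60)
    ys,xs=np.mgrid[0:60,0:40]; print(k,'orange',(w*xs).sum()/w.sum()+345,(w*ys).sum()/w.sum()+205,w.sum())
    w=np.clip(b-60,0,60)*(g<90); print('  yellow',(w*xs).sum()/w.sum(),(w*ys).sum()/w.sum()+205)
def ecc(a,b,roi):
    x0,y0,x1,y1=roi; t=cv2.cvtColor(I[a].astype(np.uint8),6)[y0:y1,x0:x1]
    g=cv2.cvtColor(I[b].astype(np.uint8),6); W=np.float32([[1,0,x0],[0,1,y0]])
    r,W=cv2.findTransformECC(t,g,W,cv2.MOTION_TRANSLATION,(3,200,1e-6),None,3); return W[:,2]-[x0,y0],r
print(ecc('a6','a7',(353,208,373,231)),ecc('a7','a8',(353,208,373,232)))
E
```

```text
scene5 orange 371.05525606469 233.63072776280325 742.0
  yellow 18.449484536082473 206.2556701030928
a6 orange 372.68031704095114 240.92866578599737 757.0
  yellow 20.116129032258065 210.93782991202346
a7 orange 373.0460199004975 242.4726368159204 804.0
  yellow 20.467712733856366 213.06578153289075
a8 orange 373.05118601747813 242.47066167290888 801.0
  yellow 20.978848413631024 214.7855464159812
(array([0.45721436, 2.32270813]), 0.9949218559447319) (array([0.30892944, 1.55415344]), 0.9957456182967463)
```

Tracking the nose pad against the handle gives about 6.0 mm compression, and the force gives about 6.6 mm. The top view has the pad centred on the spot to within about 1 mm. I'll press 0.9 mm more and hold.

```bash
python3 -m inch '[[[0.015,0,0.04],[0,0,0],0],[[0.03,0,0.085],[0,0,0],0],[[0.03,0,0.085],[0,0,0],0],[[0.03,0,0.085],[0,0,0],0],[[0.03,0,0.085],[0,0,0],0],[[0.03,0,0.085],[0,0,0],0],[[0.03,0,0.085],[0,0,0],0],[[0.03,0,0.085],[0,0,0],0],[[0.03,0,0.085],[0,0,0],0],[[0.03,0,0.085],[0,0,0],0],[[0.03,0,0.085],[0,0,0],0],[[0.03,0,0.085],[0,0,0],0]]' | head -1; python3 avg.py 50 a9; python3 - <<'E'
import cv2,numpy as np
I={k:cv2.imread(f'pics/{k}.png') for k in('a6','a8','a9')}
def ecc(a,b,roi):
    x0,y0,x1,y1=roi; t=cv2.cvtColor(I[a],6)[y0:y1,x0:x1]
    W=np.float32([[1,0,x0],[0,1,y0]])
    r,W=cv2.findTransformECC(t,cv2.cvtColor(I[b],6),W,cv2.MOTION_TRANSLATION,(3,200,1e-6),None,3); return W[:,2]-[x0,y0],r
print(ecc('a8','a9',(353,208,373,232)))
E
```

```text
clock: 13.43
clk 15.9333 d mm 15.05 up/level -0.58 1.99 sd [1.e-05 1.e-05 1.e-05]
F.N 0.67 +- 0.08 F.X -2.89 F.Y 0.38 T.Y 0.809 +- 0.004
rot err (tool) [0.0004 0.0005 0.0001]
(array([-0.01919556,  0.26611328]), 0.9957412931455213)
```

The meter has been held steady for about 3.3 s at roughly 7 mm in: 6.9 mm by geometry and 2.6 N or 7.4 mm by force. I'll back off along the normal.

```bash
python3 -m inch '[[[-0.17,0,-0.47],[0,0,0],0],[[-0.5,0,-1.4],[0,0,0],0],[[-1.2,0,-3.2],[0,0,0],0],[[-2.2,0,-6],[0,0,0],0],[[-3,0,-8.5],[0,0,0],0],[[-3.4,0,-9.4],[0,0,0],0],[[-3.4,0,-9.4],[0,0,0],0],[[-3.4,0,-9.4],[0,0,0],0],[[-3.4,0,-9.4],[0,0,0],0],[[-3.4,0,-9.4],[0,0,0],0]]' | head -2; python3 avg.py 4 a10; python3 - <<'E'
from h import *
RQ=Q([-6.413e-05,.99214808,.12506869,-3.05e-05])
go([.5116,-.2877,.258],RQ)
E
```

```text
clock: 16.77
ee_pos: [0.483, 0.2182, 0.203]
clk 16.9667 d mm 114.23 up/level -1.27 1.92 sd [1.e-05 2.e-05 1.e-04]
F.N -1.6 +- 0.15 F.X -1.79 F.Y 0.14 T.Y 0.552 +- 0.013
rot err (tool) [ 0.0004  0.0022 -0.0001]
clk 16.97 pos [0.483  0.2182 0.2031] F [ 0.28  0.52 -2.37] T [-0.115  0.582 -0.004] gap 0.0322
shift cm [-8.5  49.25 -9.97] turn [-0.0088 -0.4343  0.0424]
```

```bash
python3 -c "
import cv2
c=cv2.imread('pics/a10.png');cv2.imwrite('pics/a10d.png',cv2.resize(c[150:270,300:460],(800,600),interpolation=cv2.INTER_CUBIC))"
```

```text
(no output)
```

View pics/a10d.png

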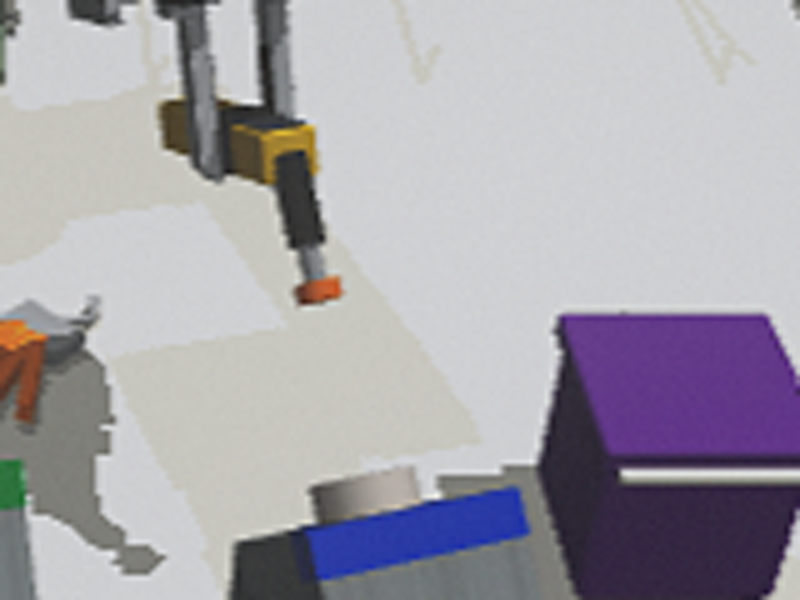

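The nose is fully out and clear of the boxing. I'll return over the rest at height.

```bash
python3 -m inch '[[[-1,1,-2],[0,0,0],0],[[-3,3,-5],[0,0,0],0],[[-5,6,-8],[0,0,0],0],[[-6,10,-9.97],[0,0,0],0],[[-7,14,-9.97],[0,0,0],0],[[-8,18,-9.97],[0,0,0],0],[[-8.5,22,-9.97],[-0.002,-0.1,0.01],0],[[-8.5,26,-9.97],[-0.004,-0.2,0.02],0],[[-8.5,30,-9.97],[-0.006,-0.3,0.03],0],[[-8.5,34,-9.97],[-0.0088,-0.4343,0.0424],0],[[-8.5,38,-9.97],[-0.0088,-0.4343,0.0424],0],[[-8.5,42,-9.97],[-0.0088,-0.4343,0.0424],0]]' | head -2;  python3 -m inch '[[[0,3.5,0],[0,0,0],0],[[0,6,0],[0,0,0],0],[[0,7.2,0],[0,0,0],0],[[0,7.2,0],[0,0,0],0],[[0,7.2,0],[0,0,0],0],[[0,7.2,0],[0,0,0],0],[[0,7.2,0],[0,0,0],0]]' | head -2; python3 - <<'E'
from h import *
RQ=Q([-6.413e-05,.99214808,.12506869,-3.05e-05])
go([.5116,-.2877,.130],RQ)
E
```

```text
clock: 17.97
ee_pos: [0.4929, -0.2204, 0.2573]
clock: 18.55
ee_pos: [0.5084, -0.2862, 0.2588]
clk 18.55 pos [ 0.5084 -0.2862  0.2588] F [ 0.38  0.34 -2.53] T [-0.     0.194  0.009] gap 0.032
shift cm [ 0.25  0.23 12.88] turn [-0.0006 -0.0017  0.0019]
```

Next, descend to about 32 mm above seating, settle, and look.

```bash
python3 -m inch '[[[0.2,0.2,2],[0,-0.002,0.002],0],[[0.2,0.2,5],[0,-0.002,0.002],0],[[0.2,0.2,8],[0,-0.002,0.002],0],[[0.2,0.2,11],[0,-0.002,0.002],0],[[0.2,0.2,12.7],[0,-0.002,0.002],0],[[0.2,0.2,12.7],[0,-0.002,0.002],0],[[0.2,0.2,12.7],[0,-0.002,0.002],0],[[0.2,0.2,12.7],[0,-0.002,0.002],0],[[0.2,0.2,12.7],[0,-0.002,0.002],0],[[0.2,0.2,12.7],[0,-0.002,0.002],0]]'; python3 - <<'E'
from h import *
from rig import eyes
import cv2
RQ=Q([-6.413e-05,.99214808,.12506869,-3.05e-05])
go([.5116,-.2877,.0985],RQ)
c=eyes.capture('scene')['pixels'][:,:,::-1]
cv2.imwrite('pics/s11c.png',cv2.resize(c[140:260,100:260],(800,600),interpolation=cv2.INTER_CUBIC))
E
```

```text
clock: 19.38
ee_pos: [0.5125, -0.2901, 0.1342]
ee_rot: [0.001, 0.992, 0.124, 0.001]
ft_force: [-0.7, -0.1, -3.3]
finger_gap: 0.0319
clk 19.38 pos [ 0.5125 -0.2901  0.1342] F [-0.69 -0.14 -3.29] T [ 0.025  0.144 -0.02 ] gap 0.0319
shift cm [-0.04 -0.27  3.56] turn [ 0.0034 -0.0023 -0.0016]
```

View pics/s11c.png

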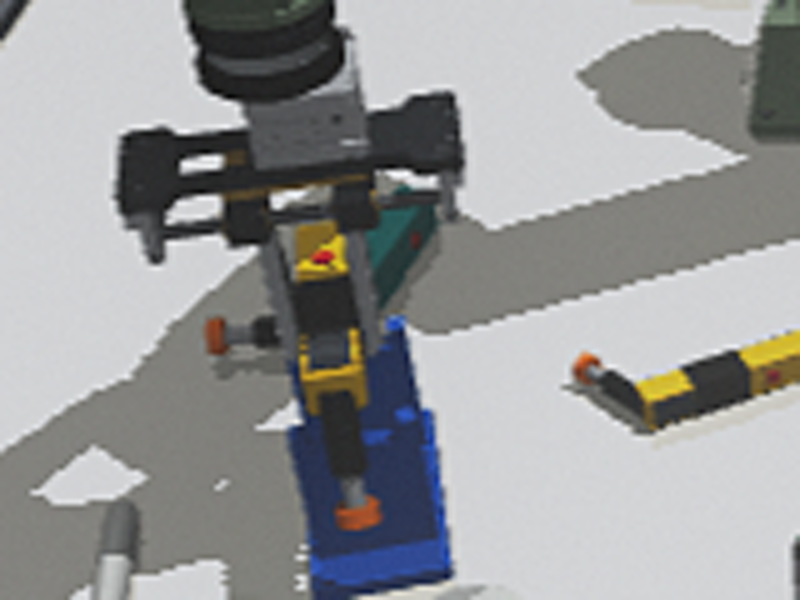

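```bash
python3 -m inch '[[[0,0,0],[0,0,0],0],[[0,0,0],[0,0,0],0],[[0,0,0],[0,0,0],0]]'|head -2; python3 - <<'E'
from h import *
RQ=Q([-6.413e-05,.99214808,.12506869,-3.05e-05])
go([.5116,-.2877,.108],RQ)
E
```

```text
clock: 19.68
ee_pos: [0.5112, -0.2895, 0.132]
clk 19.68 pos [ 0.5112 -0.2895  0.132 ] F [ 0.79 -0.11 -2.91] T [ 0.01   0.123 -0.008] gap 0.0321
shift cm [ 0.08 -0.16  2.4 ] turn [ 0.0003  0.0001 -0.002 ]
```

```bash
python3 -m inch '[[[0.08,-0.16,0],[0,0,-0.002],0],[[0.08,-0.16,0.8],[0,0,-0.002],0],[[0.08,-0.16,1.6],[0,0,-0.002],0],[[0.08,-0.16,2.4],[0,0,-0.002],0],[[0.08,-0.16,2.4],[0,0,-0.002],0],[[0.08,-0.16,2.4],[0,0,-0.002],0],[[0.08,-0.16,2.4],[0,0,-0.002],0],[[0.08,-0.16,2.4],[0,0,-0.002],0]]'|head -2; python3 - <<'E'
from h import *
from rig import eyes
import cv2
RQ=Q([-6.413e-05,.99214808,.12506869,-3.05e-05])
go([.5116,-.2877,.098],RQ)
c=eyes.capture('scene')['pixels'][:,:,::-1]
cv2.imwrite('pics/s12c.png',cv2.resize(c[170:270,130:230],(600,600),interpolation=cv2.INTER_CUBIC))
E
```

```text
clock: 20.35
ee_pos: [0.5118, -0.2878, 0.108]
clk 20.35 pos [ 0.5118 -0.2878  0.108 ] F [-0.36  0.71 -2.3 ] T [ 0.014  0.135 -0.031] gap 0.0318
shift cm [-0.02 -0.02  1.  ] turn [0.0005 0.0001 0.0001]
```

View pics/s12c.png

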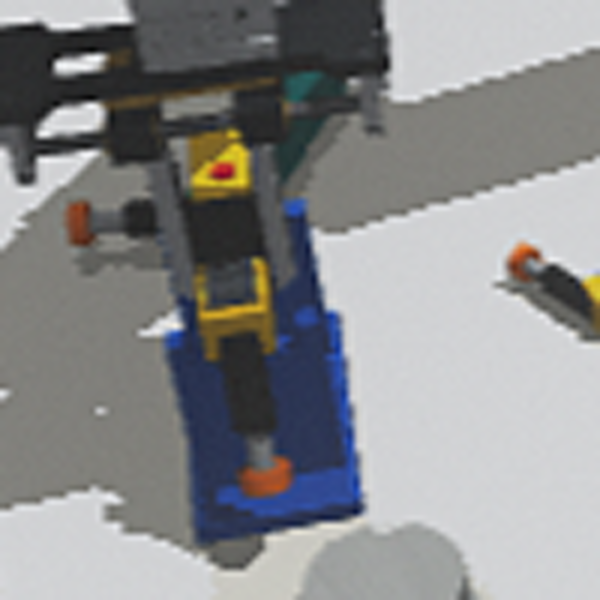

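The meter sits about 10 mm above the saddles and is lined up with the original pose: the nose was at (270,492) and is now at (265,475), still 10 mm high. I'll lower it the last bit.

```bash
python3 -m inch '[[[0,0,0.3],[0,0,0],0],[[0,0,0.6],[0,0,0],0],[[0,0,0.8],[0,0,0],0],[[0,0,0.9],[0,0,0],0],[[0,0,1.0],[0,0,0],0],[[0,0,1.0],[0,0,0],0],[[0,0,1.0],[0,0,0],0],[[0,0,1.0],[0,0,0],0]]'; python3 avg.py 6; python3 - <<'E'
from h import *
RQ=Q([-6.413e-05,.99214808,.12506869,-3.05e-05])
go([.5116,-.2877,.098],RQ)
E
```

```text
clock: 21.07
ee_pos: [0.5115, -0.2876, 0.0979]
ee_rot: [-0.0, 0.992, 0.125, -0.0]
ft_force: [-1.1, -0.3, -1.0]
finger_gap: 0.032
clk 21.3667 d mm 108.18 up/level -204.42 -494.14 sd [0.e+00 1.e-05 1.e-05]
F.N 0.82 +- 0.17 F.X -0.44 F.Y 1.06 T.Y 0.252 +- 0.007
rot err (tool) [ 0.0093  0.4367 -0.0424]
clk 21.37 pos [ 0.5116 -0.2876  0.0979] F [-1.03  1.06  1.36] T [ 0.176  0.307 -0.005] gap 0.032
shift cm [ 0.    0.01 -0.01] turn [0.0001 0.0004 0.0002]
```

The weight is now on the saddles, with Fz up from −2.5 N to about 0. I'll release and withdraw straight up.

```bash
python3 -m inch '[[[0,0,0],[0,0,0],40],[[0,0,0],[0,0,0],60],[[0,0,0],[0,0,0],80],[[0,0,0],[0,0,0],100],[[0,0,0],[0,0,0],100],[[0,0,0],[0,0,0],100],[[0,0,0],[0,0,0],100],[[0,0,0],[0,0,0],100],[[0,0,0],[0,0,0],100],[[0,0,0],[0,0,0],100]]';  python3 - <<'E'
from rig import eyes
import cv2
c=eyes.capture('scene')['pixels'][:,:,::-1]
cv2.imwrite('pics/s13c.png',cv2.resize(c[170:270,130:230],(600,600),interpolation=cv2.INTER_CUBIC))
E
```

```text
clock: 22.2
ee_pos: [0.5115, -0.2876, 0.0977]
ee_rot: [-0.0, 0.992, 0.125, -0.0]
ft_force: [-0.5, 0.2, 0.2]
finger_gap: 0.0927
```

View pics/s13c.png

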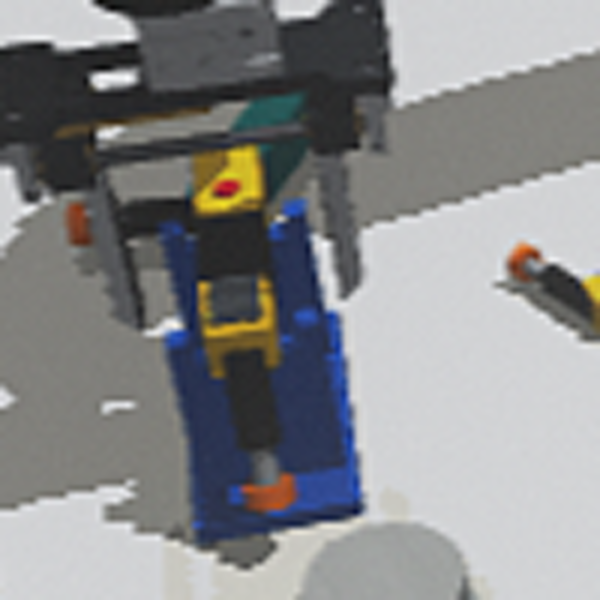

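The meter lies as it started, with the nose at (270,492) and the button at (227,188). The fingers are clear on both sides, so I'll retreat up and back.

```bash
python3 -m inch '[[[0,0,-1],[0,0,0],100],[[0,0,-3],[0,0,0],100],[[0,0,-6],[0,0,0],100],[[0,0,-9],[0,0,0],100],[[0,0,-12],[0,0,0],100],[[-2,-3,-14],[0,0,0],100],[[-5,-7,-14],[0,0,0],100],[[-8,-11,-14],[0,0,0],100],[[-10,-15,-14],[0,0,0],100],[[-10,-19,-14],[0,0,0],100],[[-10,-23,-14],[0,0,0],100],[[-10,-27,-14],[0,0,0],100]]'; python3 -m inch '[[[0,-4,0],[0,0,0],100],[[0,-5,0],[0,0,0],100],[[0,-5,0],[0,0,0],100],[[0,-5,0],[0,0,0],100],[[0,-5,0],[0,0,0],100]]'|head -2;  python3 - <<'E'
from rig import eyes
import cv2
for n in('scene','top'):
    c=eyes.capture(n)['pixels'][:,:,::-1]
    cv2.imwrite(f'pics/{n}14.png',c)
    o=cv2.imread(f'pics/{n}0.png')
    if n=='scene': cv2.imwrite('pics/cmp.png',cv2.resize(cv2.hconcat([o[170:270,130:230],c[170:270,130:230]]),(800,400)))
E
```

```text
clock: 23.25
ee_pos: [0.3497, -0.0619, 0.2385]
ee_rot: [0.0, 0.992, 0.124, 0.001]
ft_force: [1.6, 0.7, 0.2]
finger_gap: 0.094
clock: 23.67
ee_pos: [0.3391, -0.0154, 0.2384]
```

View pics/top14.png

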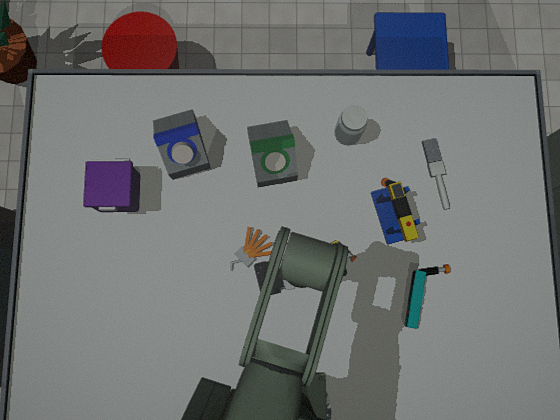

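View pics/cmp.png

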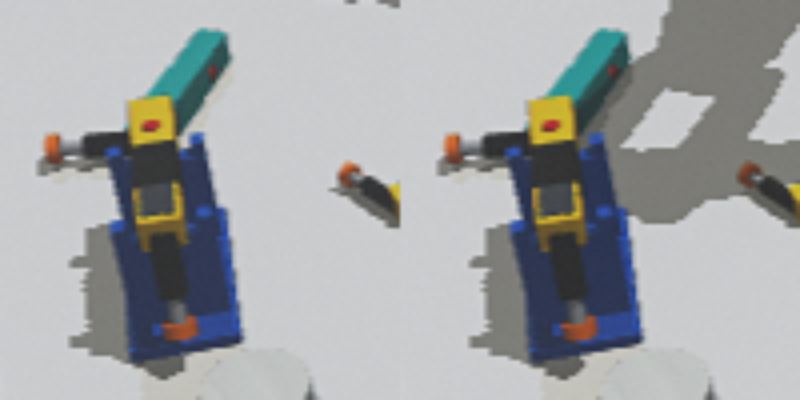

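View pics/scene14.png

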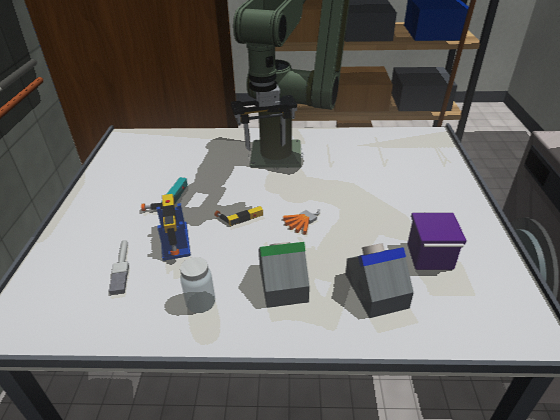

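The meter is back in its saddles, matching the first picture side by side. The bystanders are where they were: tub (435,240), jar (197,285), pegs (300,220) and brush (120,268). The arm is clear of everything, so I'll hand in.

```bash
python3 -c "
from rig import r,observe
print(abs(observe()['qvel']).max(), r.finish_job())"
```

```text
the job is handed in; nothing more can be done
0.004634090866919859 None
```

The damp meter was pressed on the blue-ringed spot, held there, and laid back in its rest. I handed the job in at about 23.7 s, with no verdict reported.

**Press:** I gripped the meter at the band, pitched it up 25° and found the plaster by touch, about 22 mm out from the ring plane. I then pressed along the slope's normal and held it still for about 3.3 s. Measured position and image tracking put the nose about 6.9 mm in. The wrist force of about 2.6 N suggests 7.4 mm, so the two disagree by about 0.5 mm around half in. Centring on the spot was within about 1 mm in the top view. The scene view suggested the same, up to the cameras' roughly 2 mm calibration.

**Last checks:**
- **Meter:** the side-by-side picture with the start shows it back in its saddles as it was found.
- **Bystanders:** the tub, jar, pegs and brush look unmoved.
- **Green boxing:** I carried the meter past it above its ridge height.
- **Arm:** it ended open and clear, touching nothing.

No check failed. The one odd reading was the wrist torque. It implied less force than the force sensor at first contact, but agreed with it during the hold.

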